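Light a test sieve and hold a magnifier over its flaw

ROBOT

A 7-joint arm with a two-finger parallel gripper is mounted at the origin on the work surface. World frame = base frame: x ahead of the robot, y to its left, z up, the work surface at z = 0. Lengths are in m, angles in rad, forces in N, time in s.
With the tool pointing down it reaches from about 0.4 to 0.875 m from the base axis. Payload 19.3 kg.
Tool frame: the origin (TCP) lies midway between the tips of the shut fingers; the grasp point (between the pads) lies 19 mm behind it; z points along the fingers, y is the line along which they close (so a half turn about z gives the same grasp; the last joint's range is limited). The gripper opens to 85 mm and grips with 20 to 120 N. Pads are 22 mm wide; open, the fingers measure 114 mm over their backs; the gripper's body (76 mm by 85 mm) begins 54 mm behind the grasp point. The pads swing forward as they close: fully open they stand 13 mm farther back than shut.
Start: joints at [1.178, 0.521, -0.036, 1.599, 0.021, 1.021, -0.113], TCP at [0.198, -0.593, 0.231] pointing down, gripper open.
Joint ranges: [-2.91, 2.91], [-0.3, 2.13], [-1.5, 1.42], [0.17, 2.43], [-1.26, 4.41], [0.16, 1.93], [-2.52, 2.52]. Speed limits (rad/s): [1.89, 1.89, 2.39, 2.39, 3.01, 3.01, 3.01].

INTERFACE

Orientations are given as [roll, pitch, yaw] about the fixed x, y, z axes, in that order (R = Rz(yaw) Ry(pitch) Rx(roll)).
In Python, from workcell import bot gives the robot as it stands.
- The arm moves only by the tool move_arm, never from a script. Its argument "moves" is a list that holds one entry, the list of rows, each a list of 7 numbers: the opening, from 0 (shut) to 1 (fully open), then the shift along the tool's x, y, z in units of 1000 mm (1.0 is 1000 mm), then the turn, a rotation vector about the tool's x, y, z in units of 2 pi rad (1.0 is 2 pi rad). A call has 1 to 5 rows; each row is the pose to reach, as a shift and turn from the pose commanded when the call began, along the tool's axes at that moment, turning the shorter way round; what a row does not reach only later rows make up. A row lasts 1/10 s, in which the tool goes at most 50 mm and 8.59 degrees, less where a joint would pass 70% of its speed; a pose out of reach is approached as far as the arm can. A call with a number of a shift or a turn outside -1 to 1 is refused whole. A call with a gripper value outside its range is refused whole. The fingers move at their own pace and stop on an object; "force" is the grip in N (left out, the last holds). Time passes only in rows, so rows that repeat a pose let the fingers close. It gives the time, the measured TCP pose, the force, the opening and the grip force at its end, in the units of the state.
- bot.observe(): the state, without advancing time (a new reading comes with each control period).
- bot.grab_frame(name): name is "scene" or "top" or "wrist"; returns the picture (400x640x3 uint8, red, green, blue); there is no depth.
- bot.camera_params(name): a dict with "vertical_fov" (degrees; the focal length in pixels is half the picture's height over the tangent of half this angle, whatever the lens; pixels are square), "cx", "cy" (the principal point, pixels), "D" ([k1, k2, p1, p2, k3] as OpenCV has them; the pictures are not rectified), "R" (3x3) and "t" (3): a world point X has camera coordinates R X + t. Camera axes: x right, y down, z forward; pixel columns grow to the right and rows downward; lengths in m; the calibration is good to about 2 mm. A picture is of the moment at which its call begins: read the wrist's pose just before it. camera_params takes no time and is no camera call; for the wrist camera it gives the pose at the moment of the call.
- bot.job_done(): hands the job in; it is judged then, once.
The state is a dict: "clock": time; "qpos": joint angles; "qd": joint speeds; "joint_efforts": joint torques, N m; "position": TCP position; "tool_rot": TCP orientation; "force": force on the tool from outside, world axes, zero at the start; "moment": the same for the moment, N m; "grip_width": finger opening in m; "finger_force": force on a finger pad.
Only numpy, scipy, OpenCV 4.12 (cv2) and the standard library are available. Lean on these libraries where they do the work, as an engineer would, in place of code of your own. Each camera call takes 0.05 s, during which the arm holds its last target. There are 200 camera calls.

TASK

Inspect the flaw in the test sieve on the light table: turn the light table's brightness knob until its white pointer stands at the red index mark, then pick up the hand magnifier, carry it over the jars and the sieve's rim and hold it level, centred over the red-ringed flaw, about one centimetre above the wire cloth. Finish while still holding it there, steady; the magnifier must not touch the sieve, and the sieve, jars, brush and pen stay where they are.

Things in the scene. Friction and masses are not known exactly. Their poses are not given: they have to be found in the camera images.
- dimmer (a joint): angle of the light table's brightness knob, 0 to 4.71 rad. It grows as the knob turns clockwise seen from above; the white pointer meets the red index mark at 1.75. The knob has light friction (about 0.03 N m) and stays where it is left.
- dimmer_grip (a point): point to grip on the brightness knob, on its upright axis: a black bar 38 mm long, 13 mm wide and 28 mm tall on a flat round skirt (radius 21 mm). The point turns with the knob: its x axis runs along the bar towards the end with the white pointer, its z axis up. It lies 6 mm below the bar's top and 22 mm above the skirt.
- index_mark (a point): red index mark on the pale dial plate round the knob, fixed on the light table, 29 mm from the knob's axis.
- lightbox: light table, a white box 240 (its x) x 360 (its y) x 40 mm high, fixed to the bench, with a white glowing diffuser and, on a dark strip along its -y end, the brightness knob. Origin at the centre of its underside, z up.
- sieve: round steel test sieve lying loose on the diffuser, 0.42 kg, 203 mm across and 43 mm high; origin at the centre of its underside, z up. The wire cloth (bright mesh) is level, 18 mm above the underside; the rim stands 25 mm above the wire cloth, its inside radius is 99 mm. A blue ring on the mesh marks another, already checked spot.
- flaw (a point): centre of the red ring (22 mm across) marked on the wire cloth round the flaw, at the level of the wire cloth's upper face; 25 mm from the sieve's centre; z up.
- lens (a point): centre of the hand magnifier's lens, 5 mm above the flat underside of its dark round bezel (54 mm across, 10 mm thick). The magnifier's axes: z is the lens axis, up as it stands on the bench; the handle leaves towards -x. About 85 g.
- handle (a point): point to grip in the middle of the magnifier's black flat-sided handle (14 mm wide across the magnifier's y, 17 mm deep), 72 mm from the lens's centre towards the magnifier's -x and 31.5 mm higher than it; same axes. The handle rises at 35 degrees away from the lens, from 42 to 112 mm from the lens's centre, and its end is 70 mm above the bezel's underside. Its side faces are upright, so it can be gripped from straight above.
- magnifier: the hand magnifier, loose, standing on its bezel on the bench; origin at the centre of the bezel's underside, same axes as the lens.
- jar_amber: amber glass jar of calibration beads, 48 mm across, 70 mm high, loose; origin at the centre of its underside. Not to be moved.
- jar_clear: clear glass jar with a blue cap, 48 mm across, 70 mm high, loose; origin at the centre of its underside. Not to be moved.
- sieve_brush: flat wooden sieve brush, 205 mm long, 24 mm high, loose; origin at its underside near the middle. Not to be moved.
- marker_pen: marker pen with a red cap, 130 mm long, 14 mm high, loose; origin at its underside, in the middle. Not to be moved.

How it is judged:
By the outcome, as a careful person would: the job done as asked, in the order asked, and still so for the second after the job is handed in, while the arm keeps its last pose, push and grip.
It also fails if it takes over 67 s, if anything falls off the work surface, if the arm or the gripper's body presses on something with over 40 N, if the wrist force passes 120 N, or if a joint passes its speed limit or range.

## Working session

There is one attempt and no reset: what is moved stays moved. The work goes in short steps, Python scripts to look and compute and a tool call to move; the robot and the scene stay as the last step left them, time stands still between calls to the robot, and variables do not carry over. Pictures are saved under pics/ and viewed, at most 10 in all, crops included, and the job is handed in when it is done.

Besides the shell and the picture viewer there is one more tool, called by a JSON object that holds its "name" and its "arguments", one argument or row to a line. move_arm: Moves the arm, as the interface text tells. Shifts and turns lie within -1 to 1; 1 stands for 1000 mm of shift or 2 pi rad of turn. Its arguments: {"type":"object","properties":{"moves":{"type":"array"},"force":{"type":"number"}},"required":["moves"]}

```bash
mkdir -p pics; cat > h.py <<'E'
import numpy as np, cv2
from workcell import bot
from scipy.spatial.transform import Rotation as Ro
def cam(n):
    p=bot.camera_params(n); f=200/np.tan(np.radians(p["vertical_fov"])/2)
    K=np.array([[f,0,p["cx"]],[0,f,p["cy"]],[0,0,1]]); return K,np.array(p["D"],float),np.array(p["R"]),np.array(p["t"])
def grab(n,name):
    c=cam(n); im=bot.grab_frame(n); cv2.imwrite(f"pics/{name}.png",im[:,:,::-1]); np.savez(f"pics/{name}.npz",K=c[0],D=c[1],R=c[2],t=c[3]); return im,c
def load(name):
    z=np.load(f"pics/{name}.npz"); return cv2.imread(f"pics/{name}.png")[:,:,::-1].astype(int),(z["K"],z["D"],z["R"],z["t"])
def ray(c,uv,z):
    K,D,R,t=c; u=cv2.undistortPoints(np.array(uv,float).reshape(-1,1,2),K,D).reshape(-1,2)
    d=np.c_[u,np.ones(len(u))]@R; o=-R.T@t
    return o+d*((z-o[2])/d[:,2])[:,None]
def proj(c,X):
    K,D,R,t=c; return cv2.projectPoints(np.array(X,float).reshape(-1,3),cv2.Rodrigues(R)[0],t,K,D)[0].reshape(-1,2)
def delta(pos,rpy):
    s=bot.observe(); R0=Ro.from_euler('xyz',s["tool_rot"]); 
    return R0.inv().apply(np.array(pos)-s["position"])/1.0, (R0.inv()*Ro.from_euler('xyz',rpy)).as_rotvec()/(2*np.pi)
E
python3 - <<'E'
from h import *
for n in("scene","top","wrist"):
    im,c=grab(n,n+"0"); print(n,-c[2].T@c[3],c[2][2])
s=bot.observe(); print(s)
a=[cv2.imread(f"pics/{n}0.png") for n in("scene","top")]
E
```

```text
scene [ 1.41808803e+00 -1.04626435e-03  6.02526184e-01] [-0.85952345  0.03525709 -0.50987879]
top [0.39916009 0.04067618 1.12167137] [ 0.14546646  0.00495317 -0.98935079]
wrist [ 0.27499636 -0.56700131  0.37356045] [-0.29640557 -0.09770209 -0.9500516 ]
{'clock': 0.15, 'qpos': array([ 1.1778219 ,  0.52188701, -0.03632071,  1.59987246,  0.02118443,
        1.02107934, -0.11276991]), 'qd': array([-8.73404384e-04, -1.83766535e-03, -1.53552188e-04, -1.68080535e-03,
        6.00470486e-05,  8.15956454e-05, -8.86396035e-04]), 'joint_efforts': array([ 3.21098378e-03, -9.27386355e+01,  1.98099151e+00, -3.70055258e+01,
        1.79709296e-02,  6.24965964e-03, -1.09230666e-04]), 'position': array([ 0.19814308, -0.5924973 ,  0.23085348]), 'tool_rot': array([-3.14073202e+00,  4.71311355e-05,  3.22778174e-01]), 'force': array([ 0.21381636, -0.02006597,  0.41011764]), 'moment': array([-0.03089273, -0.00610624, -0.03996526]), 'finger_force': 0.0, 'grip_width': 0.08522206097095897}
```

View pics/top0.png

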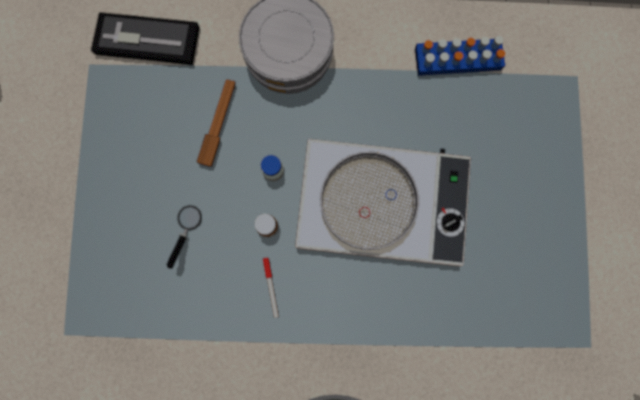

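View pics/scene0.png

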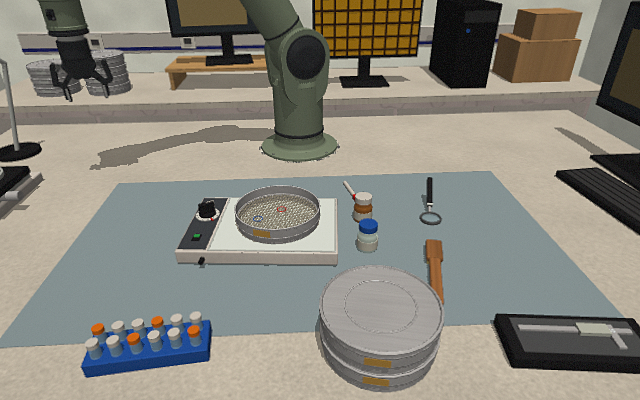

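The top view shows the knob at about (451,222) with the red index mark near (444,211), and the flaw ring at (364,212). The lens is at (189,217) with the handle end at (172,265), and the jars are at (265,226) and (271,166).

```bash
python3 - <<'E'
from h import *
im,c=load("top0")
for n,uv,z in [("knob",(451,222),.05),("flaw",(364,212),.058),("lens",(189,217),.005),("hend",(172,265),.065),("amber",(265,224),.07),("clear",(271,165),.07),("siev",(369,200),.08),("hstart",(185,238),.02)]: print(n,ray(c,[uv],z)[0].round(4))
a=cv2.resize(im[190:250,410:490].astype(np.uint8),None,fx=5,fy=5,interpolation=2)
b=cv2.resize(im[190:280,150:230].astype(np.uint8),None,fx=5,fy=5,interpolation=2)
a=cv2.copyMakeBorder(a,0,150,0,0,0)
cv2.imwrite("pics/crop.png",np.hstack([a,b])[:,:,::-1])
E
```

```text
knob [ 0.5121 -0.2336  0.05  ]
flaw [ 0.5283 -0.0485  0.058 ]
lens [0.5147 0.3328 0.005 ]
hend [0.408  0.3468 0.065 ]
amber [0.4972 0.1568 0.07  ]
clear [0.6219 0.149  0.07  ]
siev [ 0.5508 -0.0567  0.08  ]
hstart [0.4672 0.3349 0.02  ]
```

View pics/crop.png

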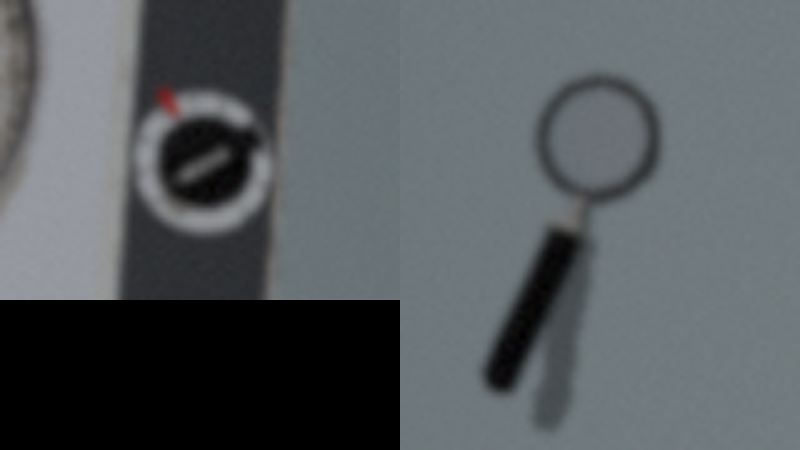

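The knob's bar runs up-right in the crop, and the index mark is up-left of it. The handle end is at lower left. I'll go above the knob and look from close by.

{"name": "move_arm", "arguments": {
  "moves": [
    [[1,0.05,-0.03,0,0,0,0],[1,0.09,-0.054,0,0,0,0],[1,0.13,-0.078,0,0,0,0],[1,0.17,-0.102,0,0,0,0],[1,0.21,-0.124,0,0,0,0]]
  ]
}}

```text
clock: 0.65
position: [0.359, -0.4066, 0.2313]
tool_rot: [-3.141, -0.0, 0.323]
force: [1.2, -0.1, -0.6]
grip_width: 0.0854
finger_force: 0.0
```

{"name": "move_arm", "arguments": {
  "moves": [
    [[1,0.042,-0.025,0.01,0,0,0],[1,0.085,-0.05,0.02,0,0,0],[1,0.127,-0.075,0.03,0,0,0],[1,0.17,-0.1,0.03,0,0,0],[1,0.202,-0.117,0.03,0,0,0]]
  ]
}}

```text
clock: 1.15
position: [0.5141, -0.2304, 0.2009]
tool_rot: [-3.141, -0.0, 0.325]
force: [-0.8, -0.9, 0.1]
grip_width: 0.0851
finger_force: 0.0
```

```bash
python3 - <<'E'
from h import *
im,c=grab("wrist","w1"); s=bot.observe(); print(s["clock"],s["position"],s["tool_rot"],s["qpos"],s["qd"].round(2))
E
```

```text
1.2 [ 0.51782596 -0.22577127  0.2010668 ] [-3.13940131e+00 -2.77495768e-03  3.29910182e-01] [ 0.4191927   0.46352967 -0.15176821  1.78797468  0.08237526  0.89534341
 -1.00916163] [ 0.06 -0.02  0.    0.03 -0.01 -0.02  0.12]
```

View pics/w1.png

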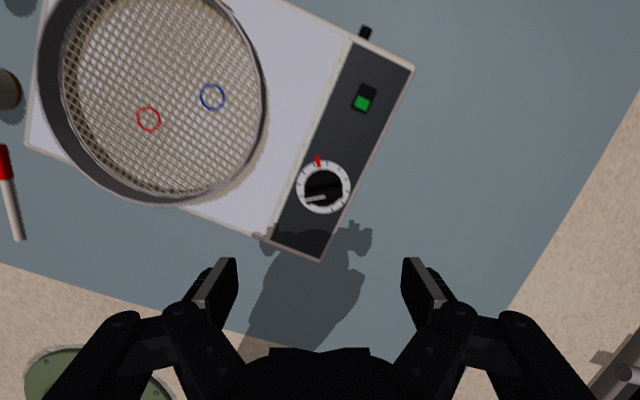

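```bash
python3 - <<'E'
from h import *
im,c=load("w1")
cv2.imwrite("pics/w1c.png",cv2.resize(im[145:225,280:370].astype(np.uint8),None,fx=7,fy=7,interpolation=2)[:,:,::-1])
r,g,b=im[...,0],im[...,1],im[...,2]
red=(r>120)&(g<80)&(b<80)
n,l,st,ce=cv2.connectedComponentsWithStats(red.astype(np.uint8))
for i in range(1,n):
    if st[i,4]>15: print(st[i],ce[i],ray(c,[ce[i]],.058)[0],ray(c,[ce[i]],.04)[0])
yy,xx=np.where(red&(np.hypot(*(np.indices(red.shape)-np.array([119,148])[:,None,None]))<25))
(e)=cv2.fitEllipse(np.c_[xx,yy].astype(np.float32)); print("flaw",e,ray(c,[e[0]],.058))
# plate: pale pixels near knob
m=(im.min(2)>150); m[:150]=0;m[222:]=0;m[:,:290]=0;m[:,358:]=0
yy,xx=np.where(m); P=cv2.convexHull(np.c_[xx,yy].astype(np.float32)); e=cv2.fitEllipse(P); print("plate",e,ray(c,[e[0]],.041))
E
```

```text
[136 106  25  27 165] [148.50909091 118.74545455] [ 0.53091027 -0.04923972  0.058     ] [ 0.52713179 -0.03944203  0.04      ]
[315 156   6  11  44] [317.40909091 160.93181818] [ 0.543688   -0.21856203  0.058     ] [ 0.54071454 -0.21943194  0.04      ]
[  0 159   4  21  55] [  1.07272727 171.61818182] [0.42638331 0.10145793 0.058     ] [0.41601944 0.12074984 0.04      ]
flaw ((147.9667510986328, 118.55550384521484), (20.964378356933594, 24.706762313842773), 143.53892517089844) [[ 0.53092331 -0.04869247  0.058     ]]
plate ((316.0899963378906, 179.57293701171875), (53.63481903076172, 72.98182678222656), 132.9512481689453) [[ 0.52120383 -0.2244775   0.041     ]]
```

View pics/w1c.png

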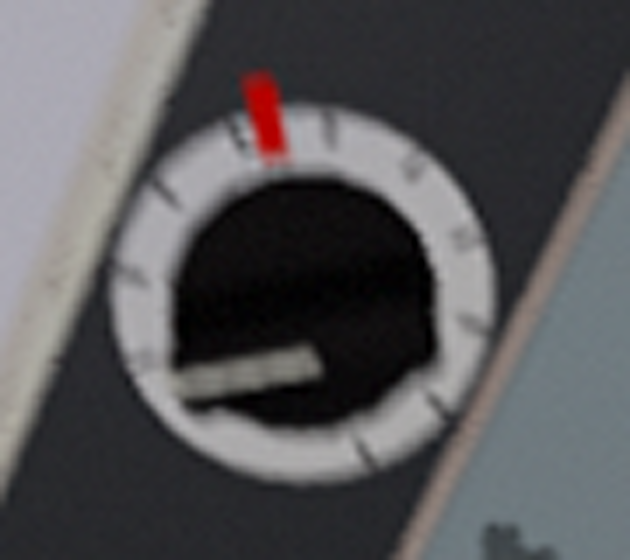

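The crop shows the pointer from the bar's centre at (320,360) to its end at (175,385), on the left. The dial plate is centred at (303,293) and the mark is at (266,118).

```bash
python3 - <<'E'
from h import *
im,c=load("w1")
px=lambda u,v:(280+(u+.5)/7-.5,145+(v+.5)/7-.5)
k=ray(c,[px(303,293)],.041)[0]; m=ray(c,[px(266,118)],.041)[0]
a,b=ray(c,[px(322,361),px(178,384)],.073)
an=lambda d:np.degrees(np.arctan2(d[1],d[0]))
print(k,m,an(m-k),np.linalg.norm(m-k)); print(a,b,an(b-a),np.linalg.norm(b-a))
s=bot.observe()
for yaw in(an(b-a),an(b-a)+180):print(yaw,delta([k[0],k[1],.052],[np.pi,0,np.radians(yaw)]))
E
```

```text
[ 0.51629714 -0.23389144  0.041     ] [ 0.54043229 -0.21971536  0.041     ] 30.42838574151556 0.027990475687796914
[ 0.51568371 -0.23654324  0.073     ] [ 0.5059656  -0.21837134  0.073     ] 118.13732674663449 0.02060727507808757
118.13732674663449 (array([-0.00449061,  0.0075136 ,  0.1490388 ]), array([ 1.25577495e-04, -6.27323474e-04, -2.75651601e-01]))
298.13732674663447 (array([-0.00449061,  0.0075136 ,  0.1490388 ]), array([-6.00282502e-04, -1.20164438e-04,  2.24347829e-01]))
```

{"name": "move_arm", "arguments": {
  "moves": [
    [[0.6,0.0036,0.0017,0.03,0,0,-0.0235],[0.6,0.0036,0.0017,0.05,0,0,-0.047],[0.6,0.0036,0.0017,0.07,0,0,-0.0705],[0.6,0.0036,0.0017,0.08,0,0,-0.094],[0.6,0.0036,0.0017,0.08,0,0,-0.1175]]
  ]
}}

```text
clock: 1.7
position: [0.5156, -0.2337, 0.1196]
tool_rot: [-3.139, 0.0, 1.067]
force: [-0.1, -1.0, -0.2]
grip_width: 0.0515
finger_force: 0.0
```

{"name": "move_arm", "arguments": {
  "moves": [
    [[0.6,0,0,0,0,0,-0.0235],[0.6,0,0,0,0,0,-0.047],[0.6,0,0,0,0,0,-0.0705],[0.6,0,0,0,0,0,-0.094],[0.6,0,0,0,0,0,-0.1175]]
  ]
}}

```text
clock: 2.2
position: [0.5163, -0.2341, 0.1212]
tool_rot: [-3.141, -0.0, 1.805]
force: [-0.0, -0.7, -1.7]
grip_width: 0.0512
finger_force: 0.0
```

{"name": "move_arm", "arguments": {
  "moves": [
    [[0.6,0,0,0,0,0,-0.0235],[0.6,0,0,0,0,0,-0.0418],[0.6,0,0,0,0,0,-0.0418],[0.6,0,0,0,0,0,-0.0418],[0.6,0,0,0,0,0,-0.0418]]
  ]
}}

```text
clock: 2.7
position: [0.5164, -0.234, 0.1212]
tool_rot: [-3.141, -0.0, 2.059]
force: [-0.2, -0.0, 0.7]
grip_width: 0.0512
finger_force: 0.0
```

```bash
python3 - <<'E'
from h import *
im,c=grab("wrist","w2"); s=bot.observe(); print(s["clock"],s["position"],s["tool_rot"],s["qpos"][6],s["qd"].round(2))
print(proj(c,[[.5163,-.2339,.041],[.5163,-.2339,.073]]))
E
```

```text
2.75 [ 0.51649449 -0.23392504  0.12131679] [-3.14147709e+00  9.30762504e-05  2.05976784e+00] 0.41370734372918055 [-0.   -0.   -0.   -0.    0.    0.    0.01]
[[317.87244097 210.97280777]
 [317.73122857 225.96475367]]
```

View pics/w2.png

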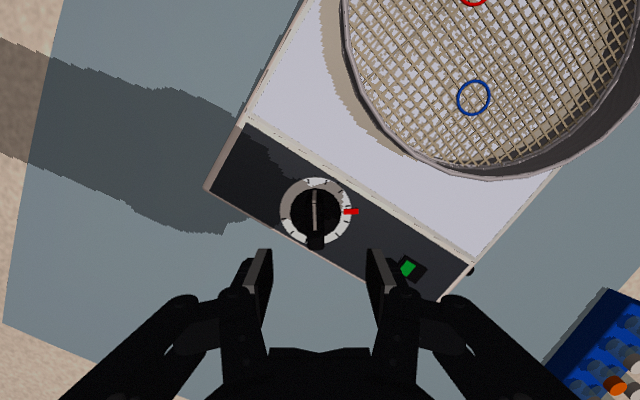

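The bar lies upright in the picture at column 315, between the fingers, with its pointer at the top end. The plate is centred near (316,211) and the mark is at (350,211).

```bash
python3 - <<'E'
from h import *
im,c=load("w2"); r,g,b=im[...,0],im[...,1],im[...,2]
an=lambda d:np.degrees(np.arctan2(d[1],d[0]))
m=(r>120)&(g<80)&(b<80); m[:180]=0;m[240:]=0; yy,xx=np.where(m); mu=(xx.mean(),yy.mean())
p=(im.min(2)>110);p[:170]=0;p[248:]=0;p[:,:274]=0;p[:,356:]=0
n,l,st,ce=cv2.connectedComponentsWithStats(p.astype(np.uint8)); print(st[1:])
M=ray(c,[mu],.041)[0]; print(mu,M)
# skirt/plate outline left/right/top extents
i=1+np.argmax(st[1:,4]); x,y,w,h,_=st[i]; cc=(x+(w-1)/2,y+(h-1)/2); C=ray(c,[cc],.041)[0]; print(cc,C,an(M-C),an(M-np.array([.5163,-.2339,.041])))
q=im[190:222,300:332].sum(2)//3
for rr in (192,200,208,216,222): print(rr,[int(v) for v in im[rr,306:326].mean(1)])
E
```

```text
[[ 323  170   33   22  376]
 [ 281  177   70   66 1383]
 [ 313  201    2    1    2]
 [ 313  204    2    4    5]
 [ 314  209    1    2    2]
 [ 314  212    1    1    1]
 [ 314  214    1    3    3]
 [ 314  218    1    2    2]
 [ 315  222    1    1    1]
 [ 274  229   32   19  317]
 [ 314  228    2    1    2]]
(np.float64(351.0), np.float64(211.03947368421052)) [ 0.540504   -0.22111135  0.041     ]
(np.float64(315.5), np.float64(209.5)) [ 0.51396908 -0.23367841  0.041     ] 25.342440475618055 27.850594880060957
192 [9, 7, 4, 5, 5, 3, 34, 62, 67, 68, 42, 1, 7, 8, 3, 10, 9, 8, 7, 8]
200 [1, 2, 2, 2, 1, 15, 71, 98, 96, 74, 25, 0, 6, 4, 1, 3, 2, 5, 8, 8]
208 [9, 6, 5, 5, 6, 3, 57, 102, 118, 89, 34, 5, 8, 4, 2, 7, 2, 4, 5, 6]
216 [8, 5, 6, 8, 7, 0, 35, 94, 119, 101, 55, 3, 8, 12, 4, 4, 6, 3, 9, 10]
222 [4, 7, 1, 8, 6, 4, 14, 85, 118, 120, 78, 2, 3, 5, 5, 4, 5, 5, 13, 12]
```

{"name": "move_arm", "arguments": {
  "moves": [
    [[0.6,0,0,0.03,0,0,0],[0.6,0,0,0.05,0,0,0],[0.6,0,0,0.064,0,0,0],[0.6,0,0,0.07,0,0,0],[0.6,0,0,0.07,0,0,0]]
  ]
}}

```text
clock: 3.25
position: [0.5164, -0.2337, 0.051]
tool_rot: [-3.141, -0.001, 2.062]
force: [-0.1, 0.4, -0.3]
grip_width: 0.0513
finger_force: 0.0
```

{"name": "move_arm", "arguments": {
  "moves": [
    [[0,0,0,0,0,0,0],[0,0,0,0,0,0,0],[0,0,0,0,0,0,0],[0,0,0,0,0,0,0],[0,0,0,0,0,0,0]]
  ],
  "force": 25
}}

```text
clock: 3.75
position: [0.5141, -0.2356, 0.0519]
tool_rot: [-3.137, 0.0, 2.06]
force: [-16.5, -4.5, 16.8]
grip_width: 0.0126
finger_force: 29.0
```

{"name": "move_arm", "arguments": {
  "moves": [
    [[0,0,-0.0015,-0.001,0,0,0],[0,0,-0.0028,-0.002,0,0,0],[0,0,-0.0028,-0.002,0,0,0.02],[0,0,-0.0028,-0.002,0,0,0.04],[0,0,-0.0028,-0.002,0,0,0.06]]
  ]
}}

```text
clock: 4.25
position: [0.5137, -0.2355, 0.0527]
tool_rot: [-3.141, -0.0, 1.679]
force: [4.4, -2.7, -23.8]
grip_width: 0.0122
finger_force: 25.9
```

{"name": "move_arm", "arguments": {
  "moves": [
    [[0,0,0,0,0,0,0.02],[0,0,0,0,0,0,0.04],[0,0,0,0,0,0,0.06],[0,0,0,0,0,0,0.08],[0,0,0,0,0,0,0.1]]
  ]
}}

```text
clock: 4.75
position: [0.5137, -0.2354, 0.0527]
tool_rot: [-3.141, -0.0, 1.051]
force: [3.3, -3.1, -25.2]
grip_width: 0.0125
finger_force: 25.9
```

{"name": "move_arm", "arguments": {
  "moves": [
    [[0,0,0,0,0,0,0.02],[0,0,0,0,0,0,0.04],[0,0,0,0,0,0,0.06],[0,0,0,0,0,0,0.075],[0,0,0,0,0,0,0.084]]
  ]
}}

```text
clock: 5.25
position: [0.5137, -0.2355, 0.0527]
tool_rot: [-3.141, 0.0, 0.525]
force: [2.8, -5.2, -23.2]
grip_width: 0.0127
finger_force: 26.0
```

{"name": "move_arm", "arguments": {
  "moves": [
    [[0,0,0,0,0,0,0],[0,0,0,0,0,0,0],[0,0,0,0,0,0,0]]
  ]
}}

```text
clock: 5.55
position: [0.5137, -0.2354, 0.0527]
tool_rot: [-3.141, 0.0, 0.529]
force: [2.9, -4.0, -22.3]
grip_width: 0.0121
finger_force: 26.0
```

```bash
python3 - <<'E'
from h import *
im,c=grab("wrist","w3"); s=bot.observe(); print(s["clock"],s["position"],np.degrees(s["tool_rot"]),s["force"],s["qpos"])
cv2.imwrite("pics/w3c.png",cv2.resize(im[120:300,220:420],None,fx=3,fy=3,interpolation=2)[:,:,::-1])
E
```

```text
5.6 [ 0.51372065 -0.2354267   0.05268499] [-1.79976604e+02  1.32353548e-02  3.02849423e+01] [  2.85248774  -4.16217886 -22.18315886] [ 0.40759359  0.6779615  -0.11600791  1.88095441  0.13060884  0.59037802
 -0.83386869]
```

View pics/w3c.png

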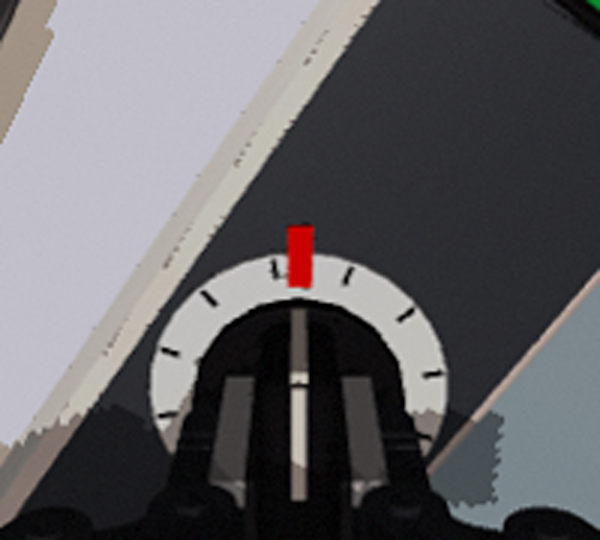

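The pointer at column 300 lines up with the red mark at 301, with the dial centred near 300. I'll release and rise.

{"name": "move_arm", "arguments": {
  "moves": [
    [[0.5,0,0,0,0,0,0],[0.5,0,0,0,0,0,0],[0.5,0,0,0,0,0,0],[0.5,0,0,-0.02,0,0,0],[0.5,0,0,-0.05,0,0,0]]
  ]
}}

```text
clock: 6.1
position: [0.5133, -0.2348, 0.103]
tool_rot: [-3.14, 0.001, 0.529]
force: [0.0, 0.1, 1.0]
grip_width: 0.0428
finger_force: 0.0
```

{"name": "move_arm", "arguments": {
  "moves": [
    [[1,0,0,-0.04,0,0,0],[1,0,0,-0.08,0,0,0],[1,0,0,-0.1,0,0,0],[1,0,0,-0.1,0,0,0],[1,0,0,-0.1,0,0,0]]
  ]
}}

```text
clock: 6.6
position: [0.514, -0.2352, 0.2035]
tool_rot: [3.141, -0.0, 0.529]
force: [-0.4, -0.3, -0.4]
grip_width: 0.0851
finger_force: 0.0
```

```bash
python3 - <<'E'
from h import *
im,c=grab("wrist","w4"); s=bot.observe(); print(s["clock"],s["position"],s["tool_rot"])
r,g,b=im[...,0],im[...,1],im[...,2]; red=(r>120)&(g<80)&(b<80)
kc=proj(c,[[.514,-.235,.072]])[0]; print(kc)
an=lambda d:np.degrees(np.arctan2(d[1],d[0]))
ii=np.indices(red.shape); near=np.hypot(ii[0]-kc[1],ii[1]-kc[0])
yy,xx=np.where(red&(near<50)); M=ray(c,np.c_[xx,yy],.041); 
p=(im.min(2)>75)&(near<22); n,l,st,ce=cv2.connectedComponentsWithStats(p.astype(np.uint8)); print(st[1:])
i=1+np.argmax(st[1:,4]); 
for i in range(1,n):
  if st[i,4]>8:
    yy,xx=np.where(l==i); P=ray(c,np.c_[xx,yy],.072)
    d=cv2.fitLine(P[:,:2].astype(np.float32),cv2.DIST_L2,0,.01,.01).ravel(); print(P.mean(0),an(d[:2]))
m=M.mean(0); d=cv2.fitLine(M[:,:2].astype(np.float32),cv2.DIST_L2,0,.001,.001).ravel(); print(m,an(d[:2]),an(m-np.array([.514,-.235,.041])))
# flaw again
fl=red&(near>60)
n,l,st,ce=cv2.connectedComponentsWithStats(fl.astype(np.uint8))
for i in range(1,n):
  if st[i,4]>60: print(st[i],ray(c,[ce[i]],.058))
E
```

```text
6.65 [ 0.51371701 -0.23509018  0.20275642] [-3.14109299e+00  3.54567404e-04  5.29001700e-01]
[318.54881758 194.62757438]
[[318 175   3  22  64]
 [297 182  17  30 170]
 [325 185  16  27 153]]
[ 0.52205566 -0.23080907  0.072     ] 30.32479
[ 0.50113609 -0.22461822  0.072     ] 58.548756
[ 0.5159362  -0.25184777  0.072     ] -0.7106357
[ 0.53928499 -0.22109293  0.041     ] 29.905815 28.81135590961615
[146  69  25  27 149] [[ 0.52958719 -0.04984542  0.058     ]]
```

```bash
cat >> h.py <<'E'
def plan(p0,y0,p1,y1,N,op):
    # rows (tool down) grouped by 5, relative to each call's start
    p0=np.array(p0,float);p1=np.array(p1,float);f=lambda k:(p0+(p1-p0)*min(k/N,1),y0+(y1-y0)*min(k/N,1))
    for k in range(0,N,5):
        pa,ya=f(k);Ra=Ro.from_euler('xyz',[np.pi,0,ya]);o=[]
        for j in range(1,6):
            p,y=f(k+j);o.append([op]+[round(float(v),4) for v in Ra.inv().apply(p-pa)]+[0,0,round(-(y-ya)/(2*np.pi),4)])
        print(o)
E
python3 -c "
from h import *
plan([.5137,-.2354,.2025],.529,[.445,.34,.22],3.01,18,1)"
```

```text
[[1, 0.0128, -0.0295, -0.001, 0, 0, -0.0219], [1, 0.0257, -0.059, -0.0019, 0, 0, -0.0439], [1, 0.0385, -0.0886, -0.0029, 0, 0, -0.0658], [1, 0.0514, -0.1181, -0.0039, 0, 0, -0.0877], [1, 0.0642, -0.1476, -0.0049, 0, 0, -0.1097]]
[[1, 0.0287, -0.0146, -0.001, 0, 0, -0.0219], [1, 0.0574, -0.0292, -0.0019, 0, 0, -0.0439], [1, 0.086, -0.0439, -0.0029, 0, 0, -0.0658], [1, 0.1147, -0.0585, -0.0039, 0, 0, -0.0877], [1, 0.1434, -0.0731, -0.0049, 0, 0, -0.1097]]
[[1, 0.0314, 0.007, -0.001, 0, 0, -0.0219], [1, 0.0629, 0.0139, -0.0019, 0, 0, -0.0439], [1, 0.0943, 0.0209, -0.0029, 0, 0, -0.0658], [1, 0.1257, 0.0278, -0.0039, 0, 0, -0.0877], [1, 0.1572, 0.0348, -0.0049, 0, 0, -0.1097]]
[[1, 0.0198, 0.0254, -0.001, 0, 0, -0.0219], [1, 0.0397, 0.0507, -0.0019, 0, 0, -0.0439], [1, 0.0595, 0.0761, -0.0029, 0, 0, -0.0658], [1, 0.0595, 0.0761, -0.0029, 0, 0, -0.0658], [1, 0.0595, 0.0761, -0.0029, 0, 0, -0.0658]]
```

{"name": "move_arm", "arguments": {
  "moves": [
    [[1,0.0128,-0.0295,-0.001,0,0,-0.022],[1,0.0257,-0.059,-0.002,0,0,-0.044],[1,0.0385,-0.0886,-0.003,0,0,-0.066],[1,0.0514,-0.118,-0.004,0,0,-0.088],[1,0.0642,-0.1476,-0.005,0,0,-0.11]]
  ]
}}

```text
clock: 7.15
position: [0.4942, -0.0741, 0.2073]
tool_rot: [-3.14, 0.0, 1.226]
force: [0.4, 0.4, -0.7]
grip_width: 0.0855
finger_force: 0.0
```

{"name": "move_arm", "arguments": {
  "moves": [
    [[1,0.0287,-0.0146,-0.001,0,0,-0.022],[1,0.0574,-0.0292,-0.002,0,0,-0.044],[1,0.086,-0.044,-0.003,0,0,-0.066],[1,0.1147,-0.0585,-0.004,0,0,-0.088],[1,0.1434,-0.0731,-0.005,0,0,-0.11]]
  ]
}}

```text
clock: 7.65
position: [0.4748, 0.0855, 0.2124]
tool_rot: [-3.14, -0.001, 1.917]
force: [1.6, 0.7, -0.5]
grip_width: 0.0852
finger_force: 0.0
```

{"name": "move_arm", "arguments": {
  "moves": [
    [[1,0.0314,0.007,-0.001,0,0,-0.022],[1,0.0629,0.014,-0.002,0,0,-0.044],[1,0.0943,0.021,-0.003,0,0,-0.066],[1,0.1257,0.0278,-0.004,0,0,-0.088],[1,0.1572,0.0348,-0.005,0,0,-0.11]]
  ]
}}

```text
clock: 8.15
position: [0.4552, 0.2452, 0.2173]
tool_rot: [-3.141, -0.001, 2.608]
force: [0.6, -1.1, -0.3]
grip_width: 0.0852
finger_force: 0.0
```

{"name": "move_arm", "arguments": {
  "moves": [
    [[1,0.02,0.0254,-0.001,0,0,-0.022],[1,0.04,0.0507,-0.002,0,0,-0.044],[1,0.0595,0.0761,-0.003,0,0,-0.065],[1,0.0595,0.0761,-0.003,0,0,-0.065],[1,0.0595,0.0761,-0.003,0,0,-0.065]]
  ]
}}

```text
clock: 8.65
position: [0.4432, 0.3402, 0.2201]
tool_rot: [-3.141, -0.002, 3.011]
force: [-0.5, -0.5, 1.1]
grip_width: 0.0851
finger_force: 0.0
```

```bash
python3 - <<'E'
from h import *
im,c=grab("wrist","w5"); s=bot.observe(); print(s["clock"],s["position"],s["tool_rot"],s["qpos"][6],s["qd"].round(2))
E
```

```text
8.7 [0.44366748 0.33940569 0.22024544] [-3.14046914e+00 -1.50233632e-03  3.00979849e+00] 0.26977281942738723 [ 0.02 -0.02  0.01  0.   -0.    0.    0.  ]
```

View pics/w5.png

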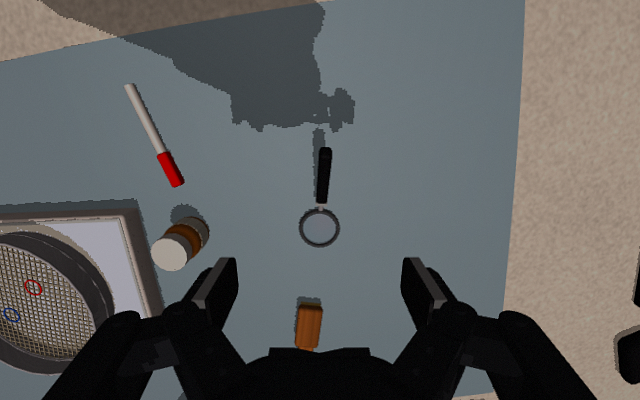

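The wrist view shows the bezel centred near (319,227) and the handle from (321,203) to its far end at (325,150). The space for the fingers is free.

```bash
python3 - <<'E'
from h import *
im,c=load("w5")
g=im.max(2)
m=(g<40).astype(np.uint8); m[:,:300]=0;m[:,345:]=0;m[:140]=0;m[208:]=0
n,l,st,ce=cv2.connectedComponentsWithStats(m); i=1+np.argmax(st[1:,4]); print(st[i])
b=(g<90).astype(np.uint8); b[:206]=0;b[252:]=0;b[:,:294]=0;b[:,345:]=0
yy,xx=np.where(b); e=cv2.fitEllipse(cv2.convexHull(np.c_[xx,yy].astype(np.float32))); print(e)
L=ray(c,[e[0]],.008)[0]; print("lens",L)
yy,xx=np.where(l==i)
# handle cross-section centres per row, height by distance: iterate
pts=[]
for v in range(yy.min()+6,yy.max()-4,3):
    u=xx[yy==v].mean(); z=.03
    for _ in range(5):
        P=ray(c,[(u,v)],z)[0]; d=np.hypot(*(P-L)[:2]); z=.005+.0105+(d-.042)*.7+.008
    pts.append(P)
pts=np.array(pts); d=cv2.fitLine(pts[:,:2].astype(np.float32),cv2.DIST_L2,0,1e-4,1e-4).ravel(); 
d=d[:2]*np.sign(d[0]); p0=pts[:,:2].mean(0); print("handle pts",pts[[0,-1]],"fit ang",np.degrees(np.arctan2(d[1],d[0])))
v=p0-L[:2]; print("from lens",np.degrees(np.arctan2(-v[1],-v[0])), "perp offset of lens mm",1e3*(d[0]*-v[1]-d[1]*-v[0]))
u=v/np.linalg.norm(v); print("grip",L[:2]+.072*u)
E
```

```text
[316 147  16  56 661]
((318.817138671875, 227.04051208496094), (39.9893684387207, 41.01191711425781), 115.87645721435547)
lens [0.51283378 0.33125208 0.008     ]
handle pts [[0.40708439 0.35148048 0.06946329]
 [0.46242314 0.34052424 0.02997942]] fit ang -10.821165
from lens -10.841376815700391 perp offset of lens mm -0.028559195573653676
grip [0.44211886 0.3447946 ]
```

{"name": "move_arm", "arguments": {
  "moves": [
    [[1,0.0022,0.0052,0.045,0,0,0.0092],[1,0.0022,0.0052,0.09,0,0,0.0092],[1,0.0022,0.0052,0.125,0,0,0.0092],[1,0.0022,0.0052,0.14,0,0,0.0092],[1,0.0022,0.0052,0.14,0,0,0.0092]]
  ]
}}

```text
clock: 9.2
position: [0.442, 0.3443, 0.08]
tool_rot: [-3.139, -0.002, 2.952]
force: [0.3, -0.0, 0.9]
grip_width: 0.0855
finger_force: 0.0
```

```bash
python3 - <<'E'
from h import *
im,c=grab("wrist","w6"); s=bot.observe(); print(s["clock"],s["position"],s["tool_rot"],s["qd"].round(2))
g=im.max(2)
L=proj(c,[[.5128,.3313,.008]])[0]; print("pred lens",L)
gp=proj(c,[[.4421,.3448,.045]])[0]; print("pred grip top",gp)
v=int(gp[1]); print([int(x) for x in g[v,int(gp[0])-40:int(gp[0])+40:2]],int(gp[0])-40)
E
```

```text
9.25 [0.44258162 0.34514034 0.08159967] [-3.14116454e+00 -4.37406393e-04  2.95206354e+00] [ 0.01 -0.03 -0.02 -0.02 -0.01  0.01  0.01]
pred lens [319.2481327  290.83455339]
pred grip top [319.17540426 233.03692732]
[138, 139, 138, 138, 138, 138, 138, 138, 136, 137, 138, 138, 138, 137, 136, 58, 4, 6, 11, 12, 14, 10, 11, 8, 9, 11, 142, 137, 137, 137, 137, 135, 138, 137, 138, 136, 137, 138, 136, 139] 279
```

{"name": "move_arm", "arguments": {
  "moves": [
    [[1,0,0,0.03,0,0,0],[1,0,0,0.05,0,0,0],[1,0,0,0.062,0,0,0],[1,0,0,0.062,0,0,0],[0.6,0,0,0.062,0,0,0]]
  ],
  "force": 40
}}

```text
clock: 9.75
position: [0.443, 0.3459, 0.0206]
tool_rot: [3.14, 0.001, 2.953]
force: [-0.2, 0.2, 0.9]
grip_width: 0.0736
finger_force: 0.0
```

{"name": "move_arm", "arguments": {
  "moves": [
    [[0,0,0,0,0,0,0],[0,0,0,0,0,0,0],[0,0,0,0,0,0,0],[0,0,0,0,0,0,0],[0,0,0,0,0,0,0]]
  ],
  "force": 40
}}

```text
clock: 10.25
position: [0.4426, 0.3455, 0.0196]
tool_rot: [3.141, 0.0, 2.953]
force: [-1.0, 0.3, 3.6]
grip_width: 0.0135
finger_force: 44.8
```

{"name": "move_arm", "arguments": {
  "moves": [
    [[0,0,0,-0.02,0,0,0],[0,0,0,-0.06,0,0,0],[0,0,0,-0.11,0,0,0],[0,0,0,-0.15,0,0,0],[0,0,0,-0.18,0,0,0]]
  ]
}}

```text
clock: 10.75
position: [0.4425, 0.3457, 0.2019]
tool_rot: [3.14, 0.001, 2.953]
force: [0.3, 0.5, 0.0]
grip_width: 0.0131
finger_force: 44.2
```

{"name": "move_arm", "arguments": {
  "moves": [
    [[0,0,0,0,0,0,0],[0,0,0,0,0,0,0]]
  ]
}}

```text
clock: 10.95
position: [0.4426, 0.3452, 0.1994]
tool_rot: [3.141, 0.001, 2.953]
force: [-0.2, -0.2, -1.6]
grip_width: 0.0137
finger_force: 44.4
```

```bash
python3 - <<'E'
from h import *
im,c=grab("wrist","w7"); s=bot.observe(); print(s["clock"],s["position"],s["tool_rot"],s["force"],s["moment"])
plan(s["position"],s["tool_rot"][2],[.592,-.009,.2],np.radians(35),17,0)
E
```

```text
11.0 [0.44227948 0.34498597 0.19860966] [-3.14077813e+00 -3.67576237e-04  2.95275817e+00] [ 0.11598525 -0.32152824 -1.54274156] [ 0.00764084  0.05714678 -0.0261999 ]
[[0, -0.0126, -0.0188, -0.0001, 0, 0, np.float64(0.0219)], [0, -0.0251, -0.0376, -0.0002, 0, 0, np.float64(0.0438)], [0, -0.0377, -0.0564, -0.0002, 0, 0, np.float64(0.0658)], [0, -0.0502, -0.0752, -0.0003, 0, 0, np.float64(0.0877)], [0, -0.0628, -0.094, -0.0004, 0, 0, np.float64(0.1096)]]
[[0, -0.0216, -0.0065, -0.0001, 0, 0, np.float64(0.0219)], [0, -0.0433, -0.0131, -0.0002, 0, 0, np.float64(0.0438)], [0, -0.0649, -0.0196, -0.0002, 0, 0, np.float64(0.0658)], [0, -0.0866, -0.0261, -0.0003, 0, 0, np.float64(0.0877)], [0, -0.1082, -0.0327, -0.0004, 0, 0, np.float64(0.1096)]]
[[0, -0.0209, 0.0087, -0.0001, 0, 0, np.float64(0.0219)], [0, -0.0417, 0.0174, -0.0002, 0, 0, np.float64(0.0438)], [0, -0.0626, 0.0261, -0.0002, 0, 0, np.float64(0.0658)], [0, -0.0834, 0.0349, -0.0003, 0, 0, np.float64(0.0877)], [0, -0.1043, 0.0436, -0.0004, 0, 0, np.float64(0.1096)]]
[[0, -0.0106, 0.02, -0.0001, 0, 0, np.float64(0.0219)], [0, -0.0211, 0.04, -0.0002, 0, 0, np.float64(0.0438)], [0, -0.0211, 0.04, -0.0002, 0, 0, np.float64(0.0438)], [0, -0.0211, 0.04, -0.0002, 0, 0, np.float64(0.0438)], [0, -0.0211, 0.04, -0.0002, 0, 0, np.float64(0.0438)]]
```

View pics/w7.png

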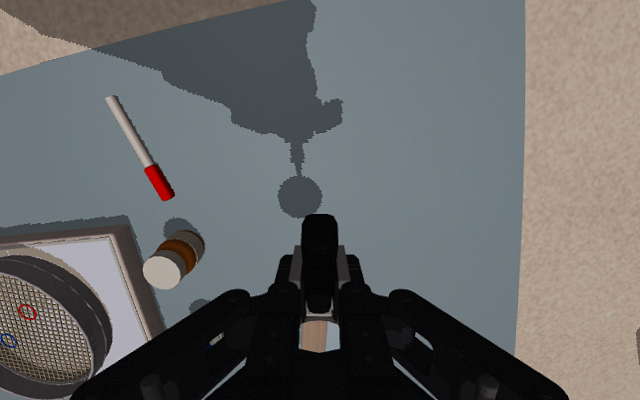

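The magnifier is held; the gripper hides the lens, but its shadow near (300,196) shows it level. I'll carry it over at a height of about 0.18 m.

{"name": "move_arm", "arguments": {
  "moves": [
    [[0,-0.0126,-0.0188,0,0,0,0.022],[0,-0.025,-0.0376,0,0,0,0.044],[0,-0.0377,-0.0564,0,0,0,0.066],[0,-0.05,-0.0752,0,0,0,0.088],[0,-0.0628,-0.094,0,0,0,0.11]]
  ]
}}

```text
clock: 11.5
position: [0.4862, 0.2402, 0.1979]
tool_rot: [-3.139, -0.001, 2.256]
force: [0.4, 0.6, -0.3]
grip_width: 0.0135
finger_force: 44.2
```

{"name": "move_arm", "arguments": {
  "moves": [
    [[0,-0.0216,-0.0065,0,0,0,0.022],[0,-0.0433,-0.013,0,0,0,0.044],[0,-0.065,-0.0196,0,0,0,0.066],[0,-0.0866,-0.026,0,0,0,0.088],[0,-0.1082,-0.0327,0,0,0,0.11]]
  ]
}}

```text
clock: 12.0
position: [0.5299, 0.136, 0.1979]
tool_rot: [-3.139, 0.001, 1.565]
force: [0.1, 0.3, -0.4]
grip_width: 0.0133
finger_force: 44.2
```

{"name": "move_arm", "arguments": {
  "moves": [
    [[0,-0.021,0.0087,0,0,0,0.022],[0,-0.0417,0.0174,0,0,0,0.044],[0,-0.0626,0.026,0,0,0,0.066],[0,-0.0834,0.035,0,0,0,0.088],[0,-0.1043,0.0436,0,0,0,0.11]]
  ]
}}

```text
clock: 12.5
position: [0.5735, 0.0318, 0.1978]
tool_rot: [-3.14, 0.002, 0.874]
force: [0.2, 0.0, -0.7]
grip_width: 0.0129
finger_force: 44.2
```

{"name": "move_arm", "arguments": {
  "moves": [
    [[0,-0.0106,0.02,0,0,0,0.022],[0,-0.021,0.04,0,0,0,0.043],[0,-0.021,0.04,0,0,0,0.043],[0,-0.021,0.04,0,0,0,0.043],[0,-0.021,0.04,0,0,0,0.043]]
  ]
}}

```text
clock: 13.0
position: [0.5907, -0.0081, 0.1985]
tool_rot: [-3.141, 0.001, 0.612]
force: [-0.5, 0.7, -2.4]
grip_width: 0.0133
finger_force: 44.3
```

```bash
python3 - <<'E'
from h import *
im,c=grab("top","t8"); im2,c2=grab("scene","s8"); s=bot.observe(); print(s["clock"],s["position"],s["tool_rot"],s["qpos"][6],s["force"])
d,r=delta([.5885,-.0083,.12],[np.pi,0,np.radians(35)]); print(d,r)
i0,c0=load("top0"); R,g,b=i0[...,0],i0[...,1],i0[...,2]
m=(R>g+35)&(R>b+35); m[:200]=0;m[225:]=0;m[:,:350]=0;m[:,378:]=0
yy,xx=np.where(m); print(len(xx)); print("flaw top",ray(c0,[(xx.mean(),yy.mean())],.058), ray(c0,[((xx.min()+xx.max())/2,(yy.min()+yy.max())/2)],.058))
i0,c0=load("scene0"); R,g,b=i0[...,0],i0[...,1],i0[...,2]
m=(R>g+50)&(R>b+50); m[:202]=0;m[217:]=0;m[:,:270]=0;m[:,294:]=0
yy,xx=np.where(m); print(len(xx)); print("flaw scene",ray(c0,[(xx.mean(),yy.mean())],.058))
p=proj(c,[[.5885,-.0083,.2]])[0].astype(int)
a=cv2.resize(im[150:270,280:440],None,fx=4,fy=4,interpolation=2); bb=cv2.resize(im2[100:260,200:360],None,fx=3,fy=3,interpolation=2)
cv2.imwrite("pics/v8.png",cv2.resize(np.hstack([a,bb]),None,fx=.7,fy=.7)[:,:,::-1])
E
```

```text
13.1 [ 0.59092586 -0.00812778  0.19895001] [-3.14103058e+00  4.36872851e-04  6.11203357e-01] -1.1477044522392947 [ 0.29714594  0.36187541 -0.12543477]
[-0.00205102 -0.00120667  0.07895161] [-8.94453506e-05  6.95455948e-05  5.37936666e-05]
0<stdin>:6: RuntimeWarning: Mean of empty slice.
  ret = ret.dtype.type(ret / rcount)
Traceback (most recent call last):
ValueError: zero-size array to reduction operation minimum which has no identity
```

{"name": "move_arm", "arguments": {
  "moves": [
    [[0,-0.002,-0.0012,0.02,0,0,0],[0,-0.002,-0.0012,0.045,0,0,0],[0,-0.002,-0.0012,0.07,0,0,0],[0,-0.002,-0.0012,0.079,0,0,0],[0,-0.002,-0.0012,0.079,0,0,0]]
  ]
}}

```text
clock: 13.6
position: [0.5884, -0.0087, 0.1195]
tool_rot: [-3.14, 0.001, 0.61]
force: [-0.4, 0.4, 0.8]
grip_width: 0.0134
finger_force: 44.2
```

```bash
python3 - <<'E'
from h import *
im,c=grab("top","t9"); im2,c2=grab("scene","s9"); s=bot.observe(); print(s["clock"],s["position"],s["tool_rot"],s["force"])
for nm,(u,v) in (("top0",(364,212)),("scene0",(282,209))):
    i0,c0=load(nm); w=i0[v-12:v+13,u-15:u+16]; e=w[...,0]-(w[...,1]+w[...,2])/2; e=e-np.median(e); e[e<.35*e.max()]=0
    yy,xx=np.indices(e.shape); q=((e*xx).sum()/e.sum()+u-15,(e*yy).sum()/e.sum()+v-12); print(nm,e.max(),q,ray(c0,[q],.058)[0])
# expected lens outline in both views
L=np.array([.5885-.059,-.0083-.0413,s["position"][2]-.0196+.005]); th=np.linspace(0,2*np.pi,40)
out=[]
for I,cc,(x,y,w,h,k) in ((im,c,(320,160,100,110,4)),(im2,c2,(220,120,130,130,3.4))):
    a=np.ascontiguousarray(cv2.resize(I[y:y+h,x:x+w],None,fx=k,fy=k,interpolation=2))
    for u,v in proj(cc,[L]): cv2.drawMarker(a,(int((u-x)*k),int((v-y)*k)),(255,0,255),0,8,1); print("lens px",u,v)
    for u,v in proj(cc,L+np.c_[.027*np.cos(th),.027*np.sin(th),0*th]): cv2.circle(a,(int((u-x+.5)*k),int((v-y+.5)*k)),1,(0,255,255),-1)
    out.append(cv2.copyMakeBorder(a,0,450-a.shape[0],0,0,0))
o=np.hstack(out); o=cv2.resize(o,(795,int(o.shape[0]*795/o.shape[1]))) if o.shape[1]>800 else o
cv2.imwrite("pics/v9.png",o[:,:,::-1])
E
```

```text
13.7 [ 0.58936606 -0.00883454  0.12118018] [ 3.14121920e+00 -7.71355214e-04  6.09648130e-01] [ 0.27659758  0.8114067  -0.69523935]
top0 31.5 (np.float64(364.0335704125178), np.float64(211.94623044096727)) [ 0.52845491 -0.04855199  0.058     ]
scene0 168.5 (np.float64(280.7853375527426), np.float64(208.876582278481)) [ 0.52903268 -0.05059197  0.058     ]
lens px 366.6260532510295 208.55780492812823
lens px 280.0821807714937 191.75084870161453
```

View pics/v9.png

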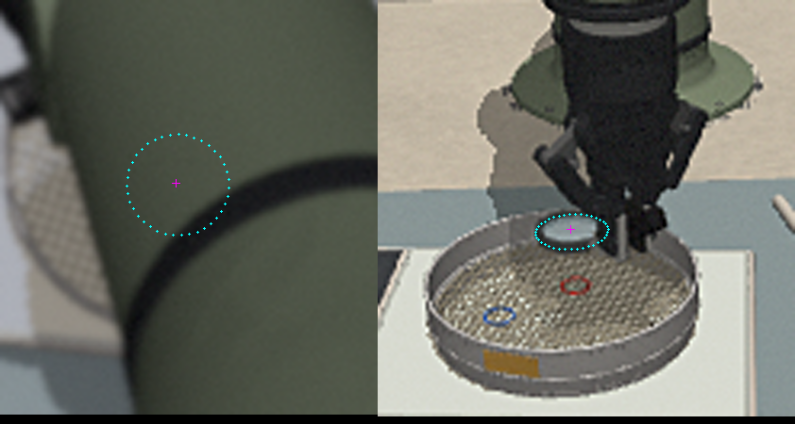

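The top view is blocked by the arm. In the scene view the bezel matches the outline I predicted at (572,231), above the red ring at (575,285). I'll descend slowly.

{"name": "move_arm", "arguments": {
  "moves": [
    [[0,-0.0005,0,0.01,0,0,0],[0,-0.0005,0,0.019,0,0,0],[0,-0.0005,0,0.025,0,0,0],[0,-0.0005,0,0.028,0,0,0],[0,-0.0005,0,0.028,0,0,0]]
  ]
}}

```text
clock: 14.2
position: [0.5883, -0.0093, 0.0918]
tool_rot: [-3.141, 0.001, 0.609]
force: [-0.1, -0.6, -1.0]
grip_width: 0.0136
finger_force: 44.3
```

{"name": "move_arm", "arguments": {
  "moves": [
    [[0,0,0,0,0,0,0],[0,0,0,0,0,0,0],[0,0,0,0,0,0,0]]
  ]
}}

```text
clock: 14.5
position: [0.5887, -0.0093, 0.0925]
tool_rot: [3.141, -0.0, 0.609]
force: [-0.1, 0.3, -0.9]
grip_width: 0.013
finger_force: 44.3
```

```bash
python3 - <<'E'
from h import *
im,c=grab("scene","s10"); s=bot.observe(); print(s["clock"],s["position"],s["tool_rot"],s["force"],s["qd"].round(3))
p=s["position"]; y=s["tool_rot"][2]; zb=p[2]-.0196
L=np.array([p[0]-.072*np.cos(y),p[1]-.072*np.sin(y),zb]); print("bottom",zb,"lens",L)
th=np.linspace(0,2*np.pi,80)
low=proj(c,L+np.c_[.027*np.cos(th),.027*np.sin(th),0*th]); up=proj(c,L+[0,0,.01]+np.c_[.027*np.cos(th),.027*np.sin(th),0*th])
print("pred low x",low[:,0].min(),low[:,0].max(),"ymax",low[:,1].max(),"up ymin",up[:,1].min())
u0,v0=proj(c,[L])[0].astype(int)
g=im.max(2)
print("row",v0-2,[int(x) for x in g[v0-2,u0-20:u0+20]],u0-20)
for du in(-4,0,4): print("col",u0+du,[int(x) for x in g[v0-16:v0+16,u0+du]],v0-16)
R,G,B=[im[...,k].astype(int) for k in range(3)]; m=(R>G+50)&(R>B+50); m[:v0-20]=0;m[v0+30:]=0;m[:,:u0-25]=0;m[:,u0+25:]=0
yy,xx=np.where(m); print("red",len(xx), (xx.min(),xx.max(),yy.min(),yy.max()) if len(xx) else "")
E
```

```text
14.55 [ 0.58863647 -0.00933274  0.09251957] [ 3.14142320e+00 -2.91745946e-04  6.09247587e-01] [-0.00291163 -0.76807055 -1.04509949] [ 0.     0.001  0.002  0.     0.001 -0.002  0.   ]
bottom 0.07291957381380154 lens [ 0.52959079 -0.05053478  0.07291957]
pred low x 269.37319284268824 291.5264602449157 ymax 209.61189453853547 up ymin 194.76357996743874
row 201 [121, 98, 91, 82, 89, 95, 91, 93, 103, 90, 47, 54, 139, 166, 155, 140, 154, 158, 144, 173, 166, 151, 172, 156, 165, 155, 154, 177, 100, 26, 34, 31, 20, 23, 41, 88, 122, 78, 22, 23] 260
col 276 [29, 23, 43, 104, 107, 96, 110, 115, 79, 58, 40, 125, 132, 163, 154, 167, 153, 156, 77, 48, 52, 65, 99, 146, 99, 83, 113, 100, 159, 118, 120, 140] 187
col 280 [35, 37, 36, 38, 30, 18, 26, 74, 74, 44, 99, 130, 149, 147, 166, 158, 158, 190, 94, 55, 55, 39, 109, 116, 165, 163, 113, 123, 94, 96, 140, 112] 187
col 284 [71, 37, 25, 34, 38, 37, 37, 33, 36, 24, 82, 127, 148, 147, 165, 158, 185, 141, 66, 50, 48, 47, 94, 132, 104, 107, 127, 107, 107, 160, 116, 112] 187
red 12 (np.int64(277), np.int64(286), np.int64(208), np.int64(211))
```

{"name": "move_arm", "arguments": {
  "moves": [
    [[0,0,-0.0005,0.003,0,0,0],[0,0,-0.0009,0.006,0,0,0],[0,0,-0.0009,0.006,0,0,0],[0,0,-0.0009,0.006,0,0,0],[0,0,-0.0009,0.006,0,0,0]]
  ]
}}

```text
clock: 15.05
position: [0.588, -0.0086, 0.0863]
tool_rot: [3.142, -0.0, 0.609]
force: [0.4, -0.2, -0.9]
grip_width: 0.0129
finger_force: 44.3
```

{"name": "move_arm", "arguments": {
  "moves": [
    [[0,0,0,0,0,0,0],[0,0,0,0,0,0,0],[0,0,0,0,0,0,0],[0,0,0,0,0,0,0],[0,0,0,0,0,0,0]]
  ]
}}

```text
clock: 15.55
position: [0.588, -0.0086, 0.0863]
tool_rot: [3.142, -0.0, 0.609]
force: [-0.2, 1.0, -1.0]
grip_width: 0.0132
finger_force: 44.3
```

```bash
python3 - <<'E'
from h import *
im,c=grab("scene","s11"); s=bot.observe(); print(s["clock"],s["position"],s["tool_rot"],s["force"],np.abs(s["qd"]).max())
p=s["position"]; y=s["tool_rot"][2]; zb=p[2]-.0196
L=np.array([p[0]-.072*np.cos(y),p[1]-.072*np.sin(y),zb]); th=np.linspace(0,2*np.pi,80)
print(L,proj(c,L+np.c_[.027*np.cos(th),.027*np.sin(th),0*th])[:,1].max())
g=im.max(2); u0,v0=proj(c,[L])[0].astype(int)
for du in(-4,0,4): print(u0+du,[int(x) for x in g[v0-4:v0+16,u0+du]],v0-4)
# did the sieve move? compare label position before/after
a,_=load("scene0"); b=im.astype(int); print("sieve diff",np.abs(a-b)[228:245,240:320].mean(), "jars",np.abs(a-b)[190:250,350:380].mean(),"lightbox",np.abs(a-b)[245:262,180:230].mean())
E
```

```text
15.6 [ 0.58804407 -0.00858137  0.08632438] [ 3.14157913e+00 -7.41828409e-05  6.09283062e-01] [-0.66128154 -0.42439244 -0.8994882 ] 0.0013081208799978611
[ 0.52899986 -0.04978551  0.06672438] 211.66910671708354
276 [128, 164, 146, 138, 176, 174, 77, 49, 50, 43, 93, 87, 113, 103, 161, 117, 120, 144, 111, 140] 201
280 [165, 155, 153, 179, 166, 158, 103, 58, 55, 44, 121, 168, 116, 126, 91, 96, 139, 112, 128, 88] 201
284 [164, 157, 176, 153, 147, 172, 82, 49, 49, 54, 107, 110, 129, 106, 107, 163, 118, 113, 95, 105] 201
sieve diff 3.0938725490196077 jars 3.1174074074074074 lightbox 3.1784313725490194
```

```bash
python3 - <<'E'
from h import *
th=np.linspace(0,2*np.pi,80); C=lambda r,z:np.c_[r*np.cos(th),r*np.sin(th),0*th+z]
for nm,L in(("scene0",[.5128,.3313,0]),("s11",[.529,-.0498,.0667])):
    im,c=load(nm); g=im.max(2); L=np.array(L)
    u0,v0=proj(c,[L])[0].round().astype(int)
    for du in(-3,0,3): print(nm,u0+du,[int(x) for x in g[v0-14:v0+14,u0+du]],v0-14)
    print("row",v0-3,[int(x) for x in g[v0-3,u0-16:u0+17]],u0-16)
    for r,z in((.027,0),(.027,.01),(.0225,.01),(.0225,.005)):
        q=proj(c,L+C(r,z)); print(r,z,"x",q[:,0].min().round(1),q[:,0].max().round(1),"y",q[:,1].min().round(2),q[:,1].max().round(2))
E
```

```text
scene0 427 [59, 35, 88, 87, 89, 90, 92, 68, 83, 125, 146, 149, 151, 153, 155, 161, 98, 55, 40, 65, 148, 151, 148, 148, 147, 146, 146, 149] 205
scene0 430 [49, 119, 169, 171, 155, 172, 131, 70, 87, 117, 149, 149, 149, 153, 155, 160, 140, 84, 65, 46, 125, 148, 149, 146, 148, 146, 148, 147] 205
scene0 433 [143, 148, 150, 149, 148, 151, 148, 103, 54, 105, 128, 150, 150, 152, 154, 157, 145, 86, 73, 49, 112, 146, 147, 146, 145, 146, 145, 146] 205
row 216 [145, 148, 146, 148, 152, 108, 71, 72, 121, 149, 154, 148, 145, 149, 151, 152, 149, 149, 149, 150, 153, 148, 132, 101, 55, 56, 108, 144, 149, 149, 148, 145, 148] 414
0.027 0 x 418.9 440.4 y 213.7 225.08
0.027 0.01 x 419.4 441.0 y 210.49 221.78
0.0225 0.01 x 421.1 439.1 y 211.4 220.8
0.0225 0.005 x 420.9 438.9 y 213.01 222.45
s11 278 [17, 47, 114, 108, 99, 82, 48, 73, 122, 133, 171, 154, 166, 156, 176, 101, 51, 52, 41, 84, 130, 107, 81, 134, 134, 163, 99, 103] 192
s11 281 [34, 36, 30, 28, 23, 50, 43, 103, 123, 148, 155, 154, 156, 149, 179, 107, 54, 55, 48, 119, 149, 100, 102, 120, 127, 128, 95, 116] 192
s11 284 [35, 36, 34, 31, 37, 36, 20, 97, 129, 164, 157, 176, 153, 147, 172, 82, 49, 49, 54, 107, 110, 129, 106, 107, 163, 118, 113, 95] 192
row 203 [127, 108, 101, 92, 119, 63, 49, 95, 136, 163, 173, 146, 150, 154, 144, 153, 154, 151, 156, 176, 153, 173, 186, 180, 43, 26, 38, 34, 23, 24, 88, 113, 118] 265
0.027 0 x 269.9 291.9 y 200.25 211.68
0.027 0.01 x 269.6 291.8 y 196.8 208.12
0.0225 0.01 x 271.4 289.9 y 197.71 207.14
0.0225 0.005 x 271.6 290.0 y 199.44 208.92
```

```bash
python3 -c "
from workcell import bot
print(bot.job_done())"
```

```text
the job is handed in; nothing more can be done
None
```

I set the knob pointer at the red mark (within about 1°) and handed the job in with the magnifier held level and steady over the flaw, its underside about 9 mm above the wire cloth. The centring is worked out from the gripper's pose and earlier camera views (about 2 mm), because the arm hid the flaw at the end; the last scene pictures showed no sign that the sieve or jars had moved.

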